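Lock the vegetable slicer's shaft with its pin

ROBOT

A 6-joint arm with a two-finger parallel gripper is mounted at the origin on the work surface. World frame = base frame: x ahead of the robot, y to its left, z up, the work surface at z = 0. Lengths are in m, angles in rad, forces in N, time in s.
With the tool pointing down it reaches from about 0.375 to 0.9 m from the base axis. Payload 3.1 kg.
Tool frame: the origin (TCP) lies midway between the tips of the shut fingers; the grasp point (between the pads) lies 19 mm behind it; z points along the fingers, y is the line along which they close (so a half turn about z gives the same grasp; the last joint's range is limited). The gripper opens to 87 mm and grips with 3 to 60 N. Pads are 19 mm wide; open, the fingers measure 117 mm over their backs; the gripper's body (75 mm by 190 mm) begins 51 mm behind the grasp point.
Start: joints at [-1.395, 0.527, 1.433, -0, 1.181, -0.178], TCP at [0.217, -0.586, 0.223] pointing down, gripper open.
Joint ranges: [-3.08, 3.08], [-0.75, 2.2], [0.22, 2.44], [-1.43, 4.57], [0, 2.65], [-2.85, 2.85]. Speed limits (rad/s): [2.79, 2.79, 3.14, 3.14, 3.14, 3.14].

INTERFACE

Orientations are given as a unit quaternion [x, y, z, w].
In Python, from rig import get_obs, cams, job gives the robot as it stands.
- The arm moves only by the tool servo_tool, never from a script. Its argument "moves" is text: rows parted by semicolons, each of 5 numbers parted by spaces: the shift along the tool's x, y, z in m, then the turn about the tool's z in degrees, then the finger opening in m, from 0 to 0.087. In form: dx dy dz spin claw; .... A call has 1 to 10 rows; each row is the pose to reach, as a shift and turn from the pose commanded when the call began, along the tool's axes at that moment; what a row does not reach only later rows make up. A row lasts 1/12 s, in which the tool goes at most 41.7 mm and 7.16 degrees, less where a joint would pass 70% of its speed; a pose out of reach is approached as far as the arm can. A call with a gripper value outside its range is refused whole. The fingers move at their own pace and stop on an object; "grip_force" is the grip in N (left out, the last holds). Time passes only in rows, so rows that repeat a pose let the fingers close. It gives the time, the measured TCP pose, the force, the opening and the grip force at its end, in the units of the state.
- get_obs(): the state, without advancing time (a new reading comes with each control period).
- cams.camera(name): name is "scene" or "top" or "wrist"; returns the picture (480x640x3 uint8, blue, green, red); there is no depth.
- cams.camera_model(name): a dict with "fx", "fy", "cx", "cy" (pixels), "dist" ([k1, k2, p1, p2, k3] as OpenCV has them; the pictures are not rectified), "R" (3x3) and "t" (3): a world point X has camera coordinates R X + t. Camera axes: x right, y down, z forward; pixel columns grow to the right and rows downward; lengths in m; the calibration is good to about 2 mm. A picture is of the moment at which its call begins: read the wrist's pose just before it. camera_model takes no time and is no camera call; for the wrist camera it gives the pose at the moment of the call.
- job.hand_in(): hands the job in; it is judged then, once.
The state is a dict: "time": time; "q": joint angles; "joint_velocities": joint speeds; "joint_torque": joint torques, N m; "position": TCP position; "tool_rot": TCP orientation; "ft_force": force on the tool from outside, world axes, zero at the start; "moment": the same for the moment, N m; "grip_width": finger opening in m; "grip_force": force on a finger pad.
Only numpy, scipy, OpenCV 4.12 (cv2) and the standard library are available. Lean on these libraries where they do the work, as an engineer would, in place of code of your own. Each camera call takes 0.05 s, during which the arm holds its last target. There are 200 camera calls.

TASK

Make the hand-cranked vegetable slicer safe for cleaning: stand the long locking pin in the hole on top of the bearing block, let go of it, turn the crank from its start over the top, away from the robot, until the pin drops into the hidden cross-hole of the shaft, and then push the pin fully home so that its head sits flat on the block. Leave the short pin in its rest, and do not disturb the bowl.

Things in the scene. Friction and masses are not known exactly. Their poses are not given: they have to be found in the camera images.
- slicer: hand-cranked drum slicer, bare metal, fixed (place and yaw vary, yaw within 0.25 rad). Origin on the worktop below the lock hole; x away from the robot, z up. Shaft along y, 100 mm up. Bearing block at y=0: 64 (x) x 52 (y) mm, flat top 160 mm high, upright lock hole in its middle. Drum (160 mm across, y 105 to 240 mm) with hopper (to 257 mm high) on the +y side, crank on the -y side
- bore_mouth (a point): middle of the lock hole's mouth, on the bearing block's top, 160 mm above the worktop. Round upright hole 17 mm wide, rim chamfered 3 mm. It leads 38 mm down to the round shaft (44 mm thick), on which the long pin stands by itself, its head's underside 62 mm above the block, until the shaft's cross-hole (18 mm wide, right through) comes under it
- plug_top (a point): hidden: top of a stiff friction plug in the lock hole below the shaft, at first 76 mm above the worktop. The pin drops 46 mm onto it and stops with its head's underside still about 14 to 16 mm above the block; from there it needs a push of 10 to 15 N, and stays where it is pushed. Home: foot 60 mm above the worktop
- crank (a joint): crank angle in rad about the slicer's +y: 0 = arm straight up, positive = handle on the slicer's +x side (away from the robot). Starts at -0.8 to -0.5. Stiff: 5 to 10 N at the handle turns it, it stays where left. The cross-hole's angle to the crank is unknown: it lines up at a crank angle between -0.1 and 0.5; within about 0.08 rad of that the pin drops all the way to the plug
- crank_grip (a point): middle of the crank's handle, a black round bar 20 mm thick and 95 mm long along the slicer's y axis (stays level), 100 mm from the shaft's axis and 130 mm to the -y side of the lock hole. The crank arm is 50 mm to the +y side of this point, an end knob 26 mm thick 45 mm to the -y side
- rest: white plastic rest block 60 (x) x 150 (y) x 60 (high) mm, fixed to the worktop (place and yaw vary), origin under its centre. Two upright round holes 16 mm wide and 50 mm deep, at y = +45 and -45 mm, hold the two pins; which is in which varies.
- pin: the long locking pin, standing upright in the rest: steel shank 14 mm thick and 100 mm long with a chamfered foot, and a dark round head 28 mm thick and 40 mm tall on top (140 mm in all, about 0.13 kg). Origin at the middle of the foot's end, z towards the head. In the rest its head is from 110 to 150 mm above the worktop.
- short_pin: a bystander: pin with the same head and thickness but a shank of only 55 mm, so in the rest its head is only from 65 to 105 mm above the worktop. Origin at the foot. To be left in the rest.
- bowl: a bystander: steel bowl of courgette slices, 200 mm wide, 65 mm tall, origin under its centre

How it is judged:
On the way, in this order (a step that is already met when the one before it is completed fails the run):
1. the long pin stands in the lock hole on the shaft, released (horizontal distance between pin and bore_mouth below 0.008 m and z of pin in the frame of slicer between 0.108 and 0.14 m and contact force between pin and the fingers below 0.1 N), for 0.2 s.
2. the crank is turned so that the pin has dropped into the shaft's cross-hole (horizontal distance between pin and bore_mouth below 0.01 m and z of pin in the frame of slicer below 0.09 m), for 0.2 s.
At the end, for the whole second after the job is handed in: The long pin is through the shaft with its head's underside within 3 mm of the bearing block's top, its foot within 6 mm of the hole's axis, upright within 0.08 rad, at rest and released (z of pin in the frame of slicer below 0.063 m and horizontal distance between pin and bore_mouth below 0.006 m and angle between pin's own z axis and vertical below 0.08 rad and linear speed of pin below 0.02 m/s); the robot touches nothing.
It fails at once if the short pin is moved by more than 20 mm (distance of short_pin from where it was at the start of the episode above 0.02 m).
It fails at once if the bowl is moved by more than 25 mm (distance of bowl from where it was at the start of the episode above 0.025 m).
It also fails if it takes over 72 s, if anything falls off the work surface, if the arm or the gripper's body presses on something with over 40 N, if the wrist force passes 120 N, or if a joint passes its speed limit or range.

## Working session

There is one attempt and no reset: what is moved stays moved. The work goes in short steps, Python scripts to look and compute and a tool call to move; the robot and the scene stay as the last step left them, time stands still between calls to the robot, and variables do not carry over. Pictures are saved under pics/ and viewed, at most 10 in all, crops included, and the job is handed in when it is done.

Besides the shell and the picture viewer there is one more tool, called after "Call:" as name(argument=value, ...), one argument or row to a line, values as JSON. servo_tool: Moves the arm, as the interface text tells. Its arguments: {"type":"object","properties":{"moves":{"type":"string"},"grip_force":{"type":"number"}},"required":["moves"]}

```bash
mkdir -p pics; ls; python3 - <<'E'
from rig import get_obs,cams
import cv2
o=get_obs();print(o)
for n in ("scene","top"):
    cv2.imwrite(f"pics/{n}0.png",cams.camera(n)); m=cams.camera_model(n);print(n,m)
E
```

```text
pics
{'time': 0.0, 'q': array([-1.39552593e+00,  5.28496479e-01,  1.43390970e+00, -4.92105033e-06,
        1.18136319e+00, -1.78481083e-01]), 'joint_velocities': array([ 0.00053338, -0.00154795, -0.00226583, -0.00104237, -0.00038004,
        0.00017225]), 'joint_torque': array([ 1.23270063e-03, -4.40031374e+01, -1.76589650e+01,  6.32695528e-02,
        5.81154681e-02, -1.74234256e-04]), 'position': array([ 0.21642023, -0.58555582,  0.22155064]), 'tool_rot': array([ 9.84397478e-01,  1.75955737e-01, -5.28079468e-07, -1.08836151e-03]), 'ft_force': array([0.74140066, 0.90806044, 0.05580724]), 'moment': array([ 0.02013934, -0.02127977,  0.00456385]), 'grip_force': 0.0, 'grip_width': 0.08685389453984316}
scene {'fx': 487.0499617870245, 'fy': 487.0499617870245, 'cx': 319.8116539955492, 'cy': 239.97947578937828, 'dist': array([-0.01803504,  0.        ,  0.        ,  0.        ,  0.        ]), 'R': array([[ 0.83910531,  0.54380251, -0.01345726],
       [ 0.30796476, -0.49530154, -0.81230172],
       [-0.44839712,  0.67746233, -0.58308217]]), 't': array([-0.45634807, -0.12401424,  1.21696264])}
top {'fx': 465.6226053482904, 'fy': 465.6226053482904, 'cx': 324.2743550813732, 'cy': 241.1538456795276, 'dist': array([0.00219601, 0.        , 0.        , 0.        , 0.        ]), 'R': array([[ 0.01688058, -0.99972217, -0.01645079],
       [-0.99194602, -0.01467907, -0.12580787],
       [ 0.12553143,  0.01844201, -0.99191822]]), 't': array([-0.1228208 ,  0.62658043,  0.97813707])}
```

View pics/top0.png

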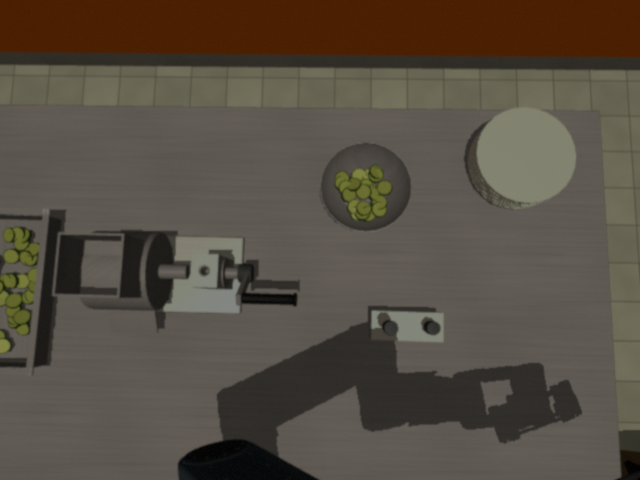

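View pics/scene0.png

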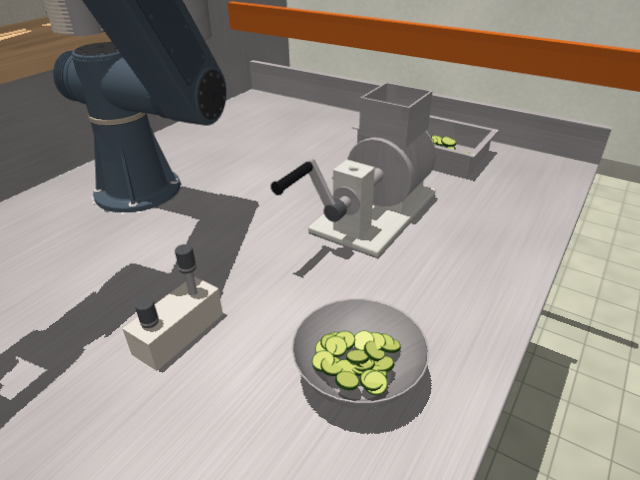

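The top view shows the bearing block hole near (205,271), crank handle from (243,298) to (297,299), and pin heads at (390,327) and (432,327). The scene view shows that the long pin is the one nearer the slicer, with its head at (185,252). I'll enlarge these areas.

```bash
python3 - <<'E'
import cv2,numpy as np
t=cv2.imread("pics/top0.png");s=cv2.imread("pics/scene0.png")
f=lambda im,x,y,w,h,k:cv2.resize(cv2.convertScaleAbs(im[y:y+h,x:x+w],alpha=1.5,beta=20),None,fx=k,fy=k,interpolation=cv2.INTER_CUBIC)
a=f(t,150,225,160,100,5)  # 800x500
b=f(t,360,295,100,60,4)   # 400x240
cv2.imwrite("pics/c1.png",a)
c=f(s,110,230,130,150,3) #390x450
d=f(s,260,140,130,120,3) #390x360
cv=np.zeros((600,800,3),np.uint8);cv[:360,:390]=d;cv[360:600,:400]=b;cv[:450,400:790]=c
cv2.imwrite("pics/c2.png",cv)
E
```

```text
(no output)
```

View pics/c1.png

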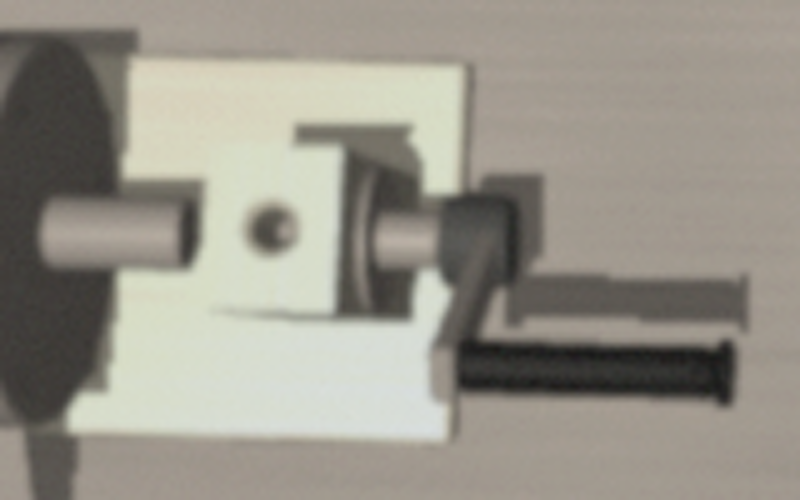

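View pics/c2.png

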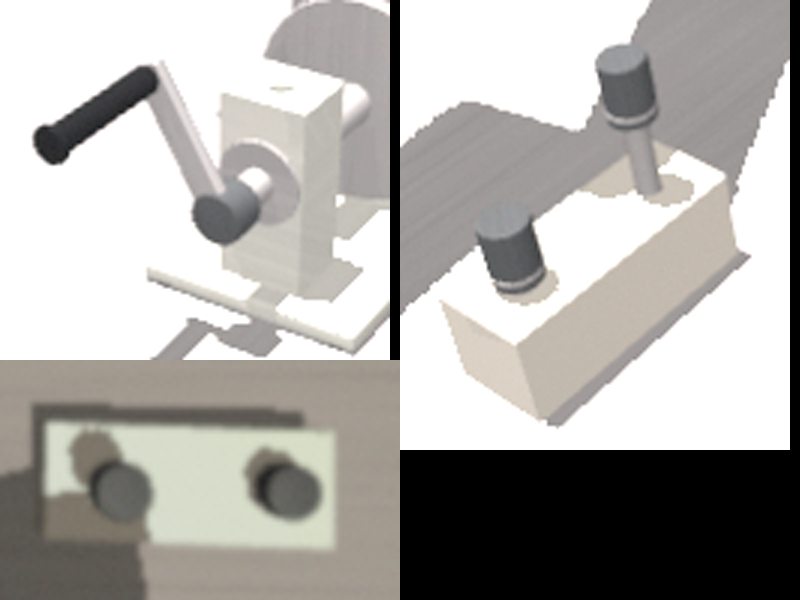

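Crop 1: hole mouth at (204,270.5), handle from (241.6,298.6) to (297,299.8). Crop 2: long pin head top at (390.7,327.5) in the top view and (184.3,250) in the scene view. The hole is at (354,170) in the scene view.

```bash
cat > h.py <<'E'
import numpy as np,cv2
from rig import get_obs,cams
from scipy.spatial.transform import Rotation as Ro
def ray(m,p):
    K=np.array([[m['fx'],0,m['cx']],[0,m['fy'],m['cy']],[0,0,1.]])
    u=cv2.undistortPoints(np.array([[p]],float),K,m['dist'])[0,0]
    return -m['R'].T@m['t'], m['R'].T@np.array([*u,1])
def atz(m,p,z):
    c,d=ray(m,p); return c+d*(z-c[2])/d[2]
def proj(m,X):
    K=np.array([[m['fx'],0,m['cx']],[0,m['fy'],m['cy']],[0,0,1.]])
    return cv2.projectPoints(np.atleast_2d(np.array(X,float)),cv2.Rodrigues(m['R'])[0],m['t'],K,m['dist'])[0][:,0]
def delta(target,o=None):
    o=o or get_obs(); return Ro.from_quat(o['tool_rot']).inv().apply(np.array(target)-o['position'])
E
python3 - <<'E'
from h import *
np.set_printoptions(precision=4,suppress=True)
T=cams.camera_model("top");S=cams.camera_model("scene");W=cams.camera_model("wrist")
print("hole",atz(T,(204,270.4),.16),atz(S,(354,169.8),.16))
print("long",atz(T,(390.7,327.4),.15),atz(S,(184.3,250),.15))
print("short",atz(T,(433,328),.105),atz(S,(146,300),.105))
print("rest",[atz(T,(360+x/4,295+(y-360)/4),.06) for x,y in((45,422),(335,430),(335,548),(45,540))])
for z in (.17,.18,.19):
  print("handle",z,atz(T,(241.6,298.6),z),atz(T,(297,299.8),z))
print("plate",[atz(T,(150+x/5,225+y/5),.01) for x,y in((130,57),(465,65),(450,440))])
print("block",[atz(T,(150+x/5,225+y/5),.16) for x,y in((342,147),(334,315),(208,310),(205,150))])
print("scene handle knob",proj(S,[[.0,0,0]]),ray(S,(276,188)))
print(W, Ro.from_quat(get_obs()['tool_rot']).as_matrix())
E
```

```text
hole [0.5533 0.114  0.16  ] [0.5554 0.1085 0.16  ]
long [ 0.4517 -0.2435  0.15  ] [ 0.4535 -0.246   0.15  ]
short [ 0.4495 -0.3328  0.105 ] [ 0.4457 -0.3284  0.105 ]
rest [array([ 0.4808, -0.2141,  0.06  ]), array([ 0.4793, -0.3652,  0.06  ]), array([ 0.4189, -0.3643,  0.06  ]), array([ 0.4202, -0.2144,  0.06  ])]
handle 0.17 [0.501  0.0379 0.17  ] [ 0.5005 -0.0662  0.17  ]
handle 0.18 [0.501  0.0359 0.18  ] [ 0.5005 -0.0669  0.18  ]
handle 0.19 [0.501 0.034 0.19 ] [ 0.5005 -0.0677  0.19  ]
plate [array([0.6379, 0.2229, 0.01  ]), array([0.6365, 0.0709, 0.01  ]), array([0.4694, 0.0711, 0.01  ])]
block [array([0.5844, 0.0878, 0.16  ]), array([0.5202, 0.0879, 0.16  ]), array([0.5213, 0.1362, 0.16  ]), array([0.5825, 0.1406, 0.16  ])]
scene handle knob [[137.6705 190.4819]] (array([ 0.9668, -0.6377,  0.6027]), array([-0.5568,  0.6814, -0.4951]))
{'fx': 340.15495994960514, 'fy': 340.15495994960514, 'cx': 324.2345297520164, 'cy': 238.20356354665748, 'dist': array([-0.0439,  0.    ,  0.    ,  0.    ,  0.    ]), 'R': array([[ 0.3461, -0.9382, -0.0026],
       [-0.905 , -0.3346,  0.2627],
       [-0.2473, -0.0885, -0.9649]]), 't': array([-0.6239, -0.0299,  0.3905])} [[ 0.9381  0.3465 -0.0003]
 [ 0.3465 -0.9381  0.0019]
 [ 0.0004 -0.0019 -1.    ]]
```

```bash
python3 -c "
from h import *
print(delta([.4525,-.2445,.21]))
m=cams.camera_model('wrist');print(-m['R'].T@m['t'])"
```

```text
[ 0.33959539 -0.23819118  0.01228039]
[ 0.28548797 -0.56071623  0.3830388 ]
```

Call:
servo_tool(
  moves="0.034 -0.024 0 -7 0.06;0.068 -0.048 0 -14 0.06;0.102 -0.072 0 -21 0.06;0.136 -0.096 0 -28 0.06;0.17 -0.12 0 -35 0.06;0.204 -0.144 0 -42 0.06;0.238 -0.168 0.005 -49 0.06;0.272 -0.192 0.01 -56 0.06;0.306 -0.216 0.01 -63 0.06;0.34 -0.238 0.012 -69.7 0.06",
  grip_force=20,
)

```text
time: 0.93
position: [0.4534, -0.2429, 0.2102]
tool_rot: [0.705, 0.709, -0.0, -0.001]
ft_force: [0.7, -0.9, 0.8]
grip_width: 0.0599
grip_force: 0.0
```

Call:
servo_tool(
  moves="0 0 0 0 0.06;0 0 0 0 0.06;0 0 0 0 0.06",
)

```text
time: 1.18
position: [0.4529, -0.2452, 0.2104]
tool_rot: [0.707, 0.707, -0.0, -0.0]
ft_force: [-0.2, -0.7, 0.3]
grip_width: 0.0601
grip_force: 0.0
```

```bash
python3 - <<'E'
from h import *
o=get_obs();m=cams.camera_model('wrist');im=cams.camera('wrist');cv2.imwrite('pics/w1.png',im)
print(o['position'],o['tool_rot'],Ro.from_quat(o['tool_rot']).as_matrix())
print(proj(m,[[.4525,-.2445,.15]]))
E
```

```text
[ 0.45294836 -0.24521605  0.21037282] [ 7.07171620e-01  7.07041863e-01 -3.06763087e-04 -9.44184711e-05] [[ 1.83419261e-04  9.99999822e-01 -5.67383922e-04]
 [ 9.99999938e-01 -1.83589639e-04 -3.00248563e-04]
 [-3.00352675e-04 -5.67328815e-04 -9.99999794e-01]]
[[321.47848475 253.94531018]]
```

View pics/w1.png

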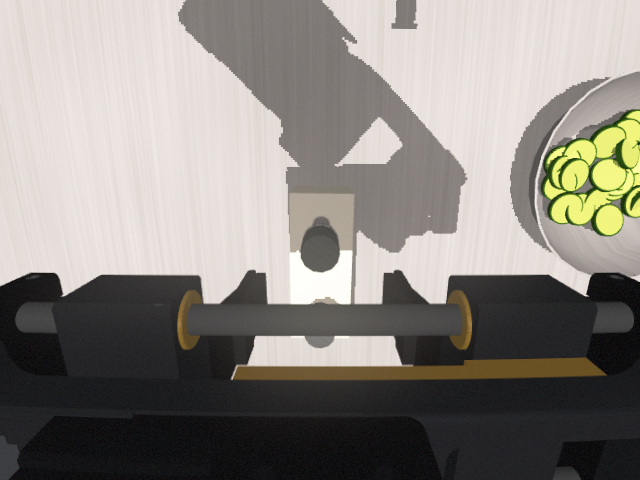

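The wrist view shows the long pin's head top at about (320,253), against a predicted (321,254), so the estimate holds. I'll descend and grip.

Call:
servo_tool(
  moves="0 0 0.03 0 0.06;0 0 0.06 0 0.06;0 0 0.085 0 0.06;0 0 0.1 0 0.06;0 0 0.1 0 0.06;0 0 0.1 0 0.02;0 0 0.1 0 0.02;0 0 0.1 0 0.02;0 0 0.1 0 0.02;0 0 0.1 0 0.02",
  grip_force=25,
)

```text
time: 2.07
position: [0.4535, -0.2458, 0.1116]
tool_rot: [0.707, 0.707, 0.0, 0.001]
ft_force: [0.3, 0.4, 0.3]
grip_width: 0.0344
grip_force: 0.0
```

Call:
servo_tool(
  moves="0 0 0 0 0.02;0 0 -0.02 0 0.02;0 0 -0.04 0 0.02;0 0 -0.07 0 0.02;0 0 -0.1 0 0.02;0 0 -0.14 0 0.02;0 0 -0.175 0 0.02;0 0 -0.19 0 0.02;0 0 -0.19 0 0.02",
)

```text
time: 2.82
position: [0.455, -0.2466, 0.3051]
tool_rot: [0.707, 0.707, 0.0, 0.005]
ft_force: [-0.7, -0.0, -1.3]
grip_width: 0.0273
grip_force: 24.8
```

```bash
python3 -c "
from h import *
print(delta([.554,.1125,.34]),get_obs()['position'])"
```

```text
[ 0.35881997  0.09926184 -0.03653036] [ 0.45500062 -0.24655183  0.30507068]
```

Call:
servo_tool(
  moves="0 0 -0.015 0 0.02;0.03 0.01 -0.03 0 0.02;0.065 0.02 -0.037 0 0.02;0.1 0.03 -0.037 0 0.02;0.138 0.04 -0.037 0 0.02;0.176 0.05 -0.037 0 0.02;0.214 0.06 -0.037 0 0.02;0.25 0.07 -0.037 0 0.02;0.285 0.08 -0.037 0 0.02;0.315 0.09 -0.037 0 0.02",
)

```text
time: 3.65
position: [0.5419, 0.0725, 0.3353]
tool_rot: [0.707, 0.707, -0.001, -0.002]
ft_force: [0.8, -0.7, -1.9]
grip_width: 0.0275
grip_force: 24.8
```

Call:
servo_tool(
  moves="0.02 0.005 0 0 0.02;0.036 0.009 0 0 0.02;0.0435 0.0095 0 0 0.02;0.0435 0.0095 0.02 0 0.02;0.0435 0.0095 0.04 0 0.02;0.0435 0.0095 0.05 0 0.02;0.0435 0.0095 0.05 0 0.02;0.0435 0.0095 0.05 0 0.02",
)

```text
time: 4.32
position: [0.5521, 0.1127, 0.2866]
tool_rot: [0.708, 0.707, -0.001, -0.001]
ft_force: [-0.6, 0.3, -1.5]
grip_width: 0.0276
grip_force: 24.8
```

```bash
python3 - <<'E'
from h import *
o=get_obs();m=cams.camera_model('wrist');w=cams.camera('wrist');t=cams.camera('top');s=cams.camera('scene')
o=get_obs();print(o['position'],o['tool_rot'])
p=o['position'];print(proj(m,[[.5535,.113,.16],[p[0],p[1],p[2]-.1]]))
for n,i in (('w2',w),('t2',t),('s2',s)): cv2.imwrite(f'pics/{n}.png',i)
f=lambda im,x,y,w,h,k:cv2.resize(im[y:y+h,x:x+w],None,fx=k,fy=k,interpolation=cv2.INTER_CUBIC)
cv=np.zeros((600,800,3),np.uint8)
cv[:300,:400]=f(w,220,160,200,150,2);cv[:300,400:]=f(s,310,80,133,100,3.01)[:300,:400];
cv[300:600,:400]=f(t,155,220,100,75,4)
cv2.imwrite('pics/m2.png',cv)
E
```

```text
[0.55352965 0.11290664 0.28866413] [0.70747983 0.70673259 0.00081091 0.00082334]
[[324.47305419 231.09541712]
 [324.46287102 240.01151317]]
```

View pics/m2.png

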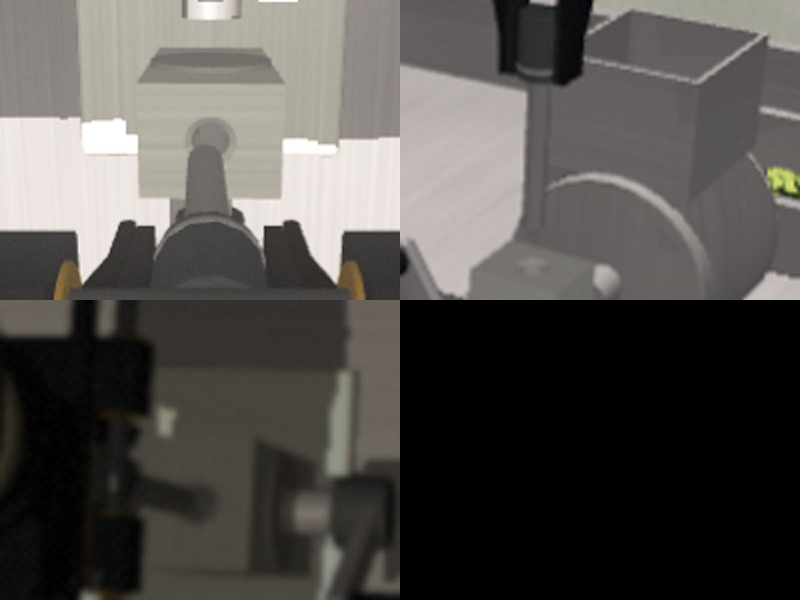

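Wrist crop: hole at image (325,229), shank foot's far edge at about (323.5,232.5). The pin therefore needs about +1 mm in x and +2 mm in y. The scene crop shows the pin hanging straight.

```bash
python3 - <<'E'
from h import *
o=get_obs();m=cams.camera_model('wrist');p=o['position']
h=atz(m,(325,229),.16);print('hole',h,p)
r=.007
for zf in (.16,.166,.17,.176): 
  f=p[2]-.102; print('edge',proj(m,[[p[0],p[1]+r,zf+.01]]),atz(m,(323.5,232.5),zf+.01)-[0,r,0])
E
```

```text
hole [0.55600295 0.11455558 0.16      ] [0.55352965 0.11290664 0.28866413]
edge [[322.12629582 225.65345781]] [0.55467819 0.10693715 0.17      ]
edge [[322.10367544 227.30168908]] [0.55467653 0.10846501 0.176     ]
edge [[322.08807337 228.43873197]] [0.55467542 0.10948359 0.18      ]
edge [[322.0638434 230.2048794]] [0.55467376 0.11101146 0.186     ]
```

Call:
servo_tool(
  moves="0.0015 0.0005 0 0 0.02;0.0015 0.0005 0.01 0 0.02;0.0015 0.0005 0.018 0 0.02;0.0015 0.0005 0.024 0 0.02;0.0015 0.0005 0.029 0 0.02;0.0015 0.0005 0.034 0 0.02;0.0015 0.0005 0.037 0 0.02;0.0015 0.0005 0.037 0 0.02",
)

```text
time: 5.13
position: [0.5529, 0.1146, 0.2496]
tool_rot: [0.707, 0.707, -0.001, -0.0]
ft_force: [-0.2, -0.6, -1.1]
grip_width: 0.0277
grip_force: 24.8
```

Call:
servo_tool(
  moves="0 0 0.005 0 0.02;0 0 0.01 0 0.02;0 0 0.015 0 0.02;0 0 0.019 0 0.02;0 0 0.022 0 0.02;0 0 0.022 0 0.02;0 0 0.022 0 0.02",
)

```text
time: 5.72
position: [0.5531, 0.1147, 0.2283]
tool_rot: [0.707, 0.707, -0.0, -0.0]
ft_force: [0.2, 0.2, -2.3]
grip_width: 0.0276
grip_force: 24.8
```

```bash
python3 - <<'E'
from h import *
print(get_obs()['ft_force'],get_obs()['moment'])
w=cams.camera('wrist');s=cams.camera('scene');print(get_obs()['position'])
f=lambda im,x,y,w,h,k:cv2.resize(im[y:y+h,x:x+w],None,fx=k,fy=k,interpolation=cv2.INTER_CUBIC)
cv=np.zeros((500,800,3),np.uint8)
cv[:300,:400]=f(w,220,160,200,150,2);cv[:500,400:]=f(s,300,80,100,125,4)
cv2.imwrite('pics/m3.png',cv)
E
```

```text
[ 0.177891    0.21867361 -2.30933228] [-0.13647349 -0.0648574   0.0322232 ]
[0.55324305 0.11473278 0.22863401]
```

View pics/m3.png

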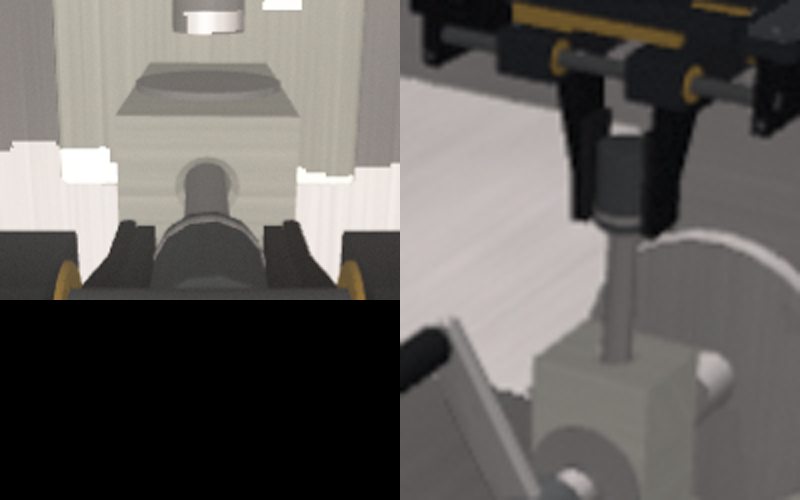

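The pin's shank is inside the hole and upright in both crops. Next I'll release and retreat up.

Call:
servo_tool(
  moves="0 0 0 0 0.035;0 0 0 0 0.06;0 0 0 0 0.06;0 0 0 0 0.06;0 0 0 0 0.06;0 0 -0.015 0 0.06;0 0 -0.035 0 0.06;0 0 -0.06 0 0.06;0 0 -0.08 0 0.06;0 0 -0.08 0 0.06",
)

```text
time: 6.65
position: [0.556, 0.1149, 0.3133]
tool_rot: [0.707, 0.707, 0.004, 0.003]
ft_force: [0.4, -0.0, 0.3]
grip_width: 0.06
grip_force: 0.0
```

```bash
python3 - <<'E'
from h import *
s=cams.camera('scene');t=cams.camera('top')
print(delta([.501,-.02,.23]),get_obs()['position'])
cv2.imwrite('pics/s4.png',s)
S=cams.camera_model('scene')
print(proj(S,[[.5535,.1145,.262],[.5535,.1145,.222],[.501,-.016,.185]]))
f=lambda im,x,y,w,h,k:cv2.resize(im[y:y+h,x:x+w],None,fx=k,fy=k,interpolation=cv2.INTER_CUBIC)
cv2.imwrite('pics/m4.png',f(s,250,60,180,140,4))
E
```

```text
[-0.13480304 -0.05261209  0.07911967] [0.55351672 0.11477741 0.30922663]
[[356.19660326 118.53129248]
 [355.56912706 138.82370008]
 [293.53574443 177.51768211]]
```

View pics/m4.png

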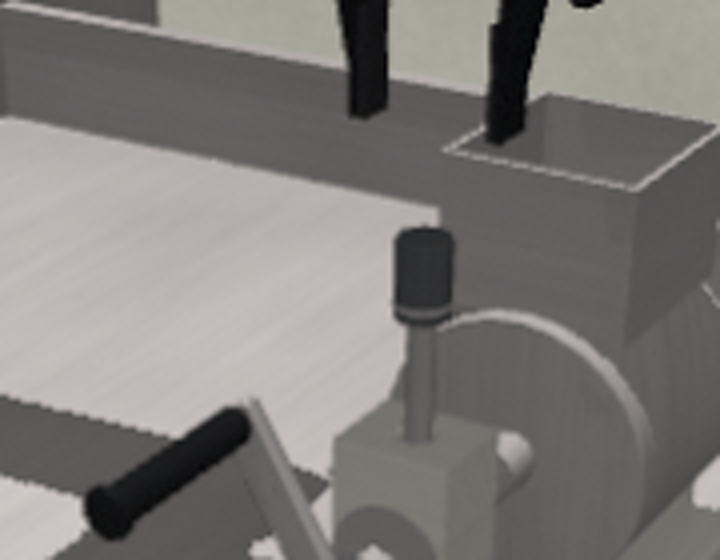

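The pin stands in the hole, released, with its head top at (356,119) as predicted. Now I'll move to the handle.

Call:
servo_tool(
  moves="-0.03 -0.012 0 0 0.06;-0.065 -0.025 0 0 0.06;-0.1 -0.04 0 0 0.06;-0.13 -0.052 0.02 0 0.06;-0.137 -0.0525 0.05 0 0.06;-0.137 -0.0525 0.08 0 0.06;-0.137 -0.0525 0.11 0 0.06;-0.137 -0.0525 0.13 0 0.06;-0.137 -0.0525 0.141 0 0.06;-0.137 -0.0525 0.141 0 0.06",
)

```text
time: 7.58
position: [0.4973, -0.0215, 0.1636]
tool_rot: [0.707, 0.707, -0.002, -0.004]
ft_force: [-0.4, -0.4, 0.3]
grip_width: 0.06
grip_force: 0.0
```

Call:
servo_tool(
  moves="0 0 0 0 0.027;0 0 0 0 0.027;0 0 0 0 0.027;0 0 0 0 0.027;0 0 0 0 0.027",
  grip_force=10,
)

```text
time: 8.0
position: [0.5012, -0.0223, 0.1684]
tool_rot: [0.707, 0.707, 0.0, 0.001]
ft_force: [-0.1, -0.4, 0.5]
grip_width: 0.0345
grip_force: 0.0
```

Call:
servo_tool(
  moves="0 0.004 -0.001 0 0.027;0 0.008 -0.003 0 0.027;0 0.012 -0.005 0 0.027;0 0.017 -0.007 0 0.027;0 0.022 -0.009 0 0.027;0 0.027 -0.011 0 0.027;0 0.031 -0.012 0 0.027;0 0.034 -0.013 0 0.027;0 0.036 -0.013 0 0.027;0 0.036 -0.013 0 0.027",
)

```text
time: 8.83
position: [0.5344, -0.0219, 0.1808]
tool_rot: [0.707, 0.707, -0.002, -0.002]
ft_force: [-6.5, -0.4, 4.5]
grip_width: 0.027
grip_force: 2.7
```

```bash
cat > chk.py <<'E'
from h import *
s=cv2.cvtColor(cams.camera('scene'),cv2.COLOR_BGR2GRAY);print('col',s[112:176:4,353:359].mean(1).astype(int))
E
python3 chk.py
```

```text
col [187 150  85  73  29  51  50  29  19  12  13  28  96 152 109 235]
```

Call:
servo_tool(
  moves="0 0.003 -0.0005 0 0.027;0 0.006 -0.001 0 0.027;0 0.009 -0.0015 0 0.027;0 0.012 -0.002 0 0.027;0 0.015 -0.002 0 0.027;0 0.015 -0.002 0 0.027;0 0.015 -0.002 0 0.027",
)

```text
time: 9.47
position: [0.5503, -0.022, 0.1827]
tool_rot: [0.707, 0.707, -0.001, -0.001]
ft_force: [-4.3, 0.3, 3.7]
grip_width: 0.0272
grip_force: 2.6
```

```bash
python3 chk.py
```

```text
col [187 171  95  75  57  30  52  50  48  26  18  12  13  74 105 230]
```

Call:
servo_tool(
  moves="0 0.003 0 0 0.027;0 0.006 0 0 0.027;0 0.009 0 0 0.027;0 0.012 0 0 0.027;0 0.012 0 0 0.027;0 0.012 0 0 0.027",
)

```text
time: 10.02
position: [0.5638, -0.0221, 0.1826]
tool_rot: [0.707, 0.707, 0.0, 0.0]
ft_force: [-3.3, 0.9, 1.8]
grip_width: 0.027
grip_force: 1.7
```

Call:
servo_tool(
  moves="0 0.003 0.0003 0 0.027;0 0.006 0.0006 0 0.027;0 0.009 0.001 0 0.027;0 0.012 0.0015 0 0.027;0 0.012 0.0015 0 0.027;0 0.012 0.0015 0 0.027",
)

```text
time: 10.52
position: [0.5767, -0.0223, 0.181]
tool_rot: [0.707, 0.707, 0.001, 0.001]
ft_force: [-2.1, 0.0, 1.0]
grip_width: 0.027
grip_force: 0.9
```

```bash
python3 - <<'E'
from h import *
T=cams.camera_model('top');print(-T['R'].T@T['t'],proj(T,[[.5535,.1145,.262],[.5535,.1145,.216],get_obs()['position']]))
t=cams.camera('top');cv2.imwrite('pics/t5.png',t)
print(get_obs()['position'],get_obs()['ft_force'])
cv=cv2.convertScaleAbs(t[190:330,130:320],alpha=1.8,beta=20);cv2.imwrite('pics/m5.png',cv2.resize(cv,None,fx=4,fy=4,interpolation=cv2.INTER_CUBIC))
E
```

```text
[ 0.5008203  -0.13162787  1.04704023] [[187.33057533 266.44633953]
 [195.23399115 268.29037871]
 [274.13042918 258.28896031]]
[ 0.5767137  -0.02233548  0.18099962] [-1.28168958  0.25184752  0.44370445]
```

View pics/m5.png

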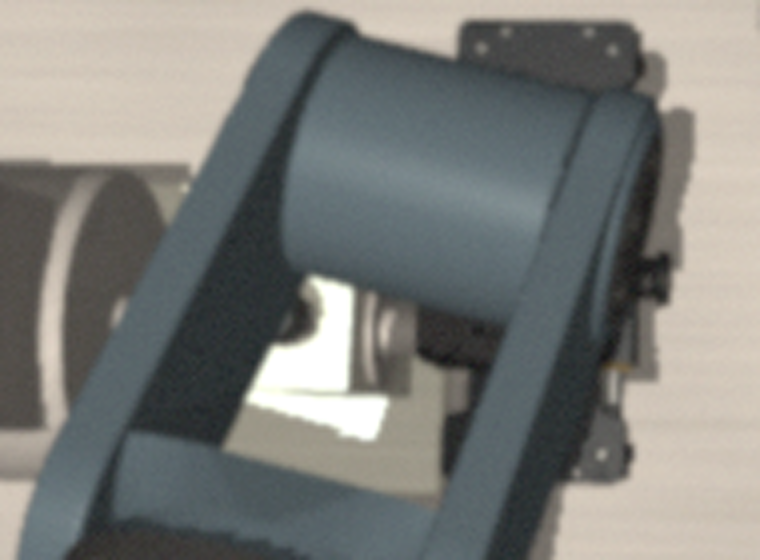

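The top view between the arm links shows a dark round blob with its right edge at about (210,268). That fits a dropped head, since a standing head would end near column 202. I'll check this numerically.

```bash
python3 - <<'E'
from h import *
t=cv2.imread('pics/t5.png',0);print(t[256:284:2,196:220:2])
T=cams.camera_model('top')
for z in (.262,.222,.216,.176,.16): 
  c=proj(T,[[.5535,.1145,z],[.5535,.1005,z]]);print(z,c)
E
```

```text
[[ 14  16  16  22  28  32  33  34  35  37  36  37]
 [ 16  16  15  16  19  33  53  41  33  32  32  34]
 [ 16  17  17  16  17  57 113 116 100  77  53  34]
 [ 15  17  15  17  27  66  83 135 145 141 128  70]
 [ 16  16  18  16  20  53  71 110 145 145 142  82]
 [ 16  17  16  16  15  23  56 103 144 146 142  78]
 [ 17  16  17  26  15  19  50  95 141 145 142  74]
 [ 15  16  25  33  16  24  53 125 146 145 141  73]
 [ 17  16  30  20  17  31  63 133 145 146 136  66]
 [ 14  19  22  25  44  72 115 142 145 144 135  64]
 [ 26  80  89  95 111 131 143 146 145 145 133  61]
 [ 62 134 143 143 145 146 145 145 145 146 129  56]
 [104 144 145 145 145 146 146 146 145 146 127  53]
 [134 145 145 145 145 146 146 146 145 145 125  50]]
0.262 [[187.33057533 266.44633953]
 [195.5437861  266.57526193]]
0.222 [[194.25244541 268.06135855]
 [202.07443837 268.18460834]]
0.216 [[195.23399115 268.29037871]
 [203.00049483 268.41282035]]
0.176 [[201.43629128 269.73756393]
 [208.85208653 269.85487717]]
0.16 [[203.76247447 270.28034531]
 [211.04670165 270.3957254 ]]
```

The dark head spans columns up to 209 and rows to 276, which matches a head underside near 176 mm. The pin has dropped, so I'll open, lift and go above the pin with the fingers shut.

Call:
servo_tool(
  moves="0 0 0 0 0.05;0 0 0 0 0.05;0 0 0 0 0.05;0 0 -0.02 0 0.05;0 0 -0.05 0 0.05;0 0 -0.085 0 0.03;0 0 -0.12 0 0;0 0 -0.12 0 0;0 0 -0.12 0 0",
)

```text
time: 11.32
position: [0.5776, -0.0227, 0.304]
tool_rot: [0.707, 0.707, 0.002, 0.003]
ft_force: [1.0, 0.0, 0.2]
grip_width: 0.0307
grip_force: 0.0
```

```bash
python3 chk.py; python3 -c "
from h import *
print(delta([.5535,.1145,.24]),get_obs()['position'],get_obs()['ft_force'],get_obs()['grip_width'])
s=cams.camera('scene');cv2.imwrite('pics/s6.png',cv2.resize(s[60:210,250:430],None,fx=4,fy=4))"
```

```text
col [179 182 185 186 148 169 164 111  92  50  50  50  78  94  97 212]
[ 0.13689354 -0.02283387  0.06167677] [ 0.57611613 -0.02236985  0.30180944] [-0.12329345 -0.40260901 -0.73390067] 0.026959344314241383
```

View pics/s6.png

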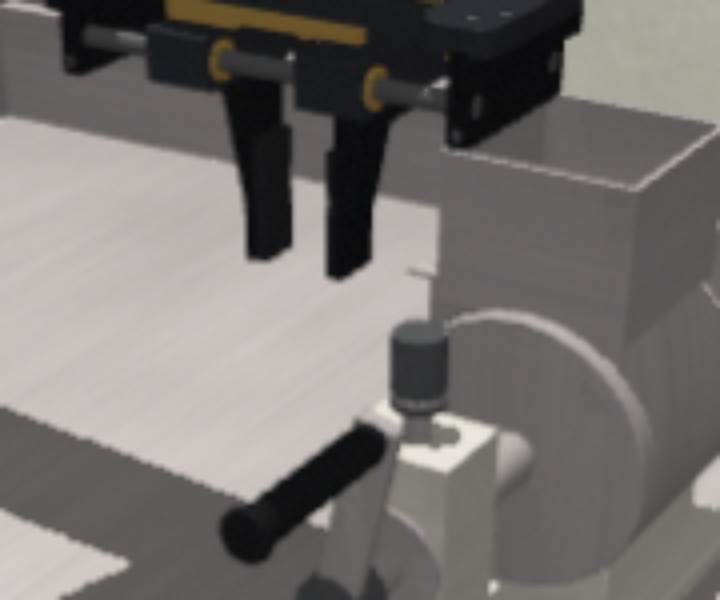

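The pin has dropped: head top at crop (419,332), underside about 15 mm above the block. Now I'll push it home with shut fingers.

Call:
servo_tool(
  moves="0.03 -0.005 0 0 0;0.065 -0.01 0 0 0;0.1 -0.016 0 0 0;0.125 -0.021 0 0 0;0.137 -0.0225 0.01 0 0;0.137 -0.0225 0.03 0 0;0.137 -0.0225 0.05 0 0;0.137 -0.0225 0.065 0 0;0.137 -0.0225 0.065 0 0;0.137 -0.0225 0.065 0 0",
)

```text
time: 12.25
position: [0.5522, 0.1142, 0.2338]
tool_rot: [0.707, 0.707, -0.002, -0.002]
ft_force: [-0.3, 0.5, 0.4]
grip_width: 0.0005
grip_force: 0.0
```

Call:
servo_tool(
  moves="0 0 0.007 0 0;0 0 0.014 0 0;0 0 0.019 0 0;0 0 0.022 0 0;0 0 0.025 0 0;0 0 0.028 0 0;0 0 0.028 0 0",
)

```text
time: 12.83
position: [0.5551, 0.1147, 0.2099]
tool_rot: [0.707, 0.707, 0.002, 0.002]
ft_force: [0.2, -0.3, 6.9]
grip_width: 0.0006
grip_force: 3.0
```

Call:
servo_tool(
  moves="0 0 0.002 0 0;0 0 0.004 0 0;0 0 0.006 0 0;0 0 0.007 0 0;0 0 0.008 0 0;0 0 0.008 0 0",
)

```text
time: 13.33
position: [0.5554, 0.1147, 0.2025]
tool_rot: [0.707, 0.707, 0.002, 0.002]
ft_force: [0.3, -0.8, 8.3]
grip_width: 0.0005
grip_force: 4.2
```

Call:
servo_tool(
  moves="0 0 0.001 0 0;0 0 0.002 0 0;0 0 0.003 0 0;0 0 0.004 0 0;0 0 0.004 0 0",
)

```text
time: 13.75
position: [0.5557, 0.1146, 0.2004]
tool_rot: [0.707, 0.707, 0.002, 0.003]
ft_force: [-2.3, 0.3, 18.7]
grip_width: 0.0005
grip_force: 9.3
```

Call:
servo_tool(
  moves="0 0 0.001 0 0;0 0 0.0015 0 0;0 0 0.0015 0 0",
)

```text
time: 14.0
position: [0.5557, 0.1147, 0.2003]
tool_rot: [0.707, 0.707, 0.003, 0.003]
ft_force: [-5.1, 0.1, 26.3]
grip_width: 0.0005
grip_force: 13.0
```

It is on the hard stop at z = 0.200. Retreating.

Call:
servo_tool(
  moves="0 0 -0.01 0 0;0 0 -0.03 0 0;0 0 -0.06 0 0;0 0 -0.1 0 0;0 0 -0.13 0 0;0 0 -0.13 0 0;0 0 -0.13 0 0;0 0 -0.13 0 0",
)

```text
time: 14.67
position: [0.5526, 0.1147, 0.324]
tool_rot: [0.707, 0.707, -0.0, -0.0]
ft_force: [-1.1, -0.5, -0.2]
grip_width: 0.0005
grip_force: 0.0
```

```bash
python3 - <<'E'
from h import *
S=cams.camera_model('scene');print(proj(S,[[.5535,.1145,z] for z in (.216,.2,.176,.16)]))
s=cv2.cvtColor(cams.camera('scene'),cv2.COLOR_BGR2GRAY);cv2.imwrite('pics/s7.png',s)
print(s[130:182:2,353:357].mean(1).astype(int));print(get_obs()['ft_force'])
E
```

```text
[[355.4775235  141.78055827]
 [355.23635096 149.55858567]
 [354.88284801 160.94178228]
 [354.65251909 168.34744922]]
[185 186 186 184 181 183 180 175 110  44  45  48  48  48  48  49  49  49
  56  83  63 113 115 120 119 119]
[-0.21732374  0.66032856  0.30798348]
```

```bash
python3 -c "
from rig import job
print(job.hand_in())"
```

```text
the job is handed in; nothing more can be done
None
```

The long pin is pushed home through the shaft with its head flat on the block (hard stop at 26 N, head height confirmed in the scene camera), the gripper is clear and the short pin and bowl were never touched; I handed the job in at about 15 s, and it returned no verdict.

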